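# Switch on the charger's outlet with a marker

## Task

The cell charger on the bench socket strip is still switched off, and its rocker sits between guard bars too narrow for a finger: take the carpenter's marker from its rest and use it to press down the dotted end of the rocker directly in front of the charger, so that this rocker flips on. Leave every other rocker as it is, keep the hand itself off the strip and do not shove the cup, the glue bottle or the plane about. Then lay the marker back in the notches of its rest and let go.

Things in the scene. Friction and masses are not known exactly. Their poses are not given: they have to be found in the camera images.
- strip: Black bench socket strip, screwed to the bench: 290 mm long (y), 100 mm wide (x), top face 44 mm above the bench. Origin at the centre of its underside; +x points from the row of rockers (robot side) to the row of sockets. Five outlets sit side by side at 50 mm pitch along y, their rockers at x = -28 mm; which outlet is where varies.
- outlet_charger: The outlet with the charger: white plug-in block (42 x 44 mm, top 112 mm above the bench, green cells on it), 27 to 77 mm from the origin along +x. Origin on the strip's top face (z 44 mm) at the middle of its rocker; axes as the strip's. The rocker lies between two upright black guard bars, inner faces at y = +-9 mm, 32 mm long along x, 18 mm above the strip's top, gap open at both ends.
- rocker_charger (a joint): Its red rocker, 26 mm long along the strip's x, 14.5 mm wide, a white dot on the end away from the sockets, hinged 5.5 mm above the strip's top. 0 = off, dotted end up; 0.42 rad = on, dotted end down. A snap switch: moves at about 2.6 N on the dotted end (9 mm from the hinge), snaps over by itself beyond half way and stays in either position.
- press_charger (a point): Point on top of the dotted end of that rocker, 9 mm from its hinge line; it moves with the rocker: about 58 mm above the bench when off, about 54 mm when on.
- marker_mid (a point): Carpenter's deep-hole marker, lead drawn in: this point is on its axis at the middle of its orange body, 100 mm long with flat sides, 15 mm wide (its y) and 14 mm high (its z); its x axis points to the nose. 160 mm long over all, 55 g. At the start it lies level in its rest, its axis 43 mm above the bench.
- marker_tip (a point): The blunt round end of the marker's slender steel nose (7 mm across, 38 mm long, beyond a 12 mm taper), on the axis, 100 mm from the middle of the body.
- rest: Pine marker rest fixed to the bench: board 120 mm (x) by 70 mm (y), 12 mm thick, two uprights 9 mm thick at x = +-40 mm, each with a notch 26 mm wide, its floor 36 mm and cheeks 46 mm above the bench. Origin at the centre of its underside. The marker lies in both notches along x, nose to +x, the middle of its body near the rest's centre, free for fingers between the uprights.
- cup_mid (a point): Bystander: blue plastic cup, 76 mm across, 95 mm tall; the point is on its axis 50 mm up.
- glue_mid (a point): Bystander: white glue bottle with a black cap, 58 mm across, 165 mm tall; the point is on its axis 80 mm up.
- plane_mid (a point): Bystander: wooden hand plane, 170 x 52 mm, 82 mm high; the point is 30 mm above the middle of its sole.
- outlet_1: Another outlet, empty, its yellow cover shut (flat, 55 mm above the bench); rocker and guard bars as at the charger's outlet. Origin and axes likewise.
- rocker_1 (a joint): Rocker of outlet_1, as rocker_charger; starts off (0, dotted end up) and must stay so.
- outlet_3: Another outlet, empty, its yellow cover shut (flat, 55 mm above the bench); rocker and guard bars as at the charger's outlet. Origin and axes likewise.
- rocker_3 (a joint): Rocker of outlet_3, as rocker_charger; starts off (0, dotted end up) and must stay so.
- outlet_2: Another outlet, empty, its yellow cover shut (flat, 55 mm above the bench); rocker and guard bars as at the charger's outlet. Origin and axes likewise.
- rocker_2 (a joint): Rocker of outlet_2, as rocker_charger; starts on (0.42, dotted end down) and must stay so.
- outlet_4: Another outlet, empty, its yellow cover shut (flat, 55 mm above the bench); rocker and guard bars as at the charger's outlet. Origin and axes likewise.
- rocker_4 (a joint): Rocker of outlet_4, as rocker_charger; starts on (0.42, dotted end down) and must stay so.
- marker: The same marker as a whole; origin and axes as marker_mid.
Mind the look-alikes: they are no part of the job. Leave any white look-alike of the marker alone.

How it is judged:
By the outcome, as a careful person would: the job done as asked, in the order asked, and still so for the second after the job is handed in, with the robot touching nothing.
It also fails if it takes over 48 s, if anything falls off the work surface, if the arm or the gripper's body presses on something with over 40 N, if the wrist force passes 120 N, or if a joint passes its speed limit or range.

## Robot

A 6-joint arm with a two-finger parallel gripper is mounted at the origin on the work surface. World frame = base frame: x ahead of the robot, y to its left, z up, the work surface at z = 0. Lengths are in m, angles in rad, forces in N, time in s.
With the tool pointing down it reaches from about 0.25 to 0.775 m from the base axis. Payload 8.9 kg.
Tool frame: the origin (TCP) lies at the very end of the fingers, on their centre line; the grasp point (between the pads) lies 19 mm behind it (robot.grasp_offset is the distance from the TCP to the grasp point, in m); z points along the fingers, y is the line along which they close (so a half turn about z gives the same grasp; the last joint's range is limited). The gripper opens to 85 mm and grips with 20 to 120 N. Pads are 22 mm wide; open, the fingers measure 114 mm over their backs; the gripper's body (76 mm by 85 mm) begins 54 mm behind the grasp point. The pads swing forward as they close: fully open they stand 13 mm farther back than shut.
Start: joints at [1.209, 0.291, -0.153, 1.127, 0, 1.431], TCP at [0.116, 0.512, 0.231] pointing down, gripper open.
Joint ranges: [-2.52, 2.52], [-0.91, 1.74], [-1.3, 1.37], [-1.96, 2.02], [-1.52, 1.47], [-3.14, 3.14]. Speed limits (rad/s): [2.22, 2.22, 2.79, 3.14, 3.14, 3.14].

## Interface

Orientations are given as a rotation vector (axis times angle).
In Python, from plant import sensors, vision, robot gives the robot as it stands. The module is installed in compiled form; this text tells all that it offers.
- The arm moves only by the tool move_arm, never from a script. Its argument "steps" is a list of rows, each a list of 3 entries, a list of its own where there are three numbers: the shift along the tool's x, y, z in mm, then the turn, a rotation vector about the tool's x, y, z in rad, then the closure in counts, from 0 (fully open) to 255 (shut). In form: [[[tx, ty, tz], [wx, wy, wz], jaw], ...]. A call has 1 to 20 rows; each row shifts and turns the commanded pose from where the row before left it, along the tool's axes as they then stand; what a row does not reach is not made up. A row lasts 1/12 s, in which the tool goes at most 41.7 mm and 7.16 degrees, less where a joint would pass 70% of its speed; a pose out of reach is approached as far as the arm can. A call is refused whole if a number of a shift passes 41.7 or a number of a turn 0.125, either way. A call with a gripper value outside its range is refused whole. The fingers move at their own pace and stop on an object; "grip_force" is the grip in N (left out, the last holds). Time passes only in rows, so rows that do not move let the fingers close. It gives the time, the measured TCP pose, the force, the opening and the grip force at its end, in the units of the state.
- sensors.get_obs(): the state, without advancing time (a new reading comes with each control period).
- vision.capture(name): name is "scene" or "top" or "wrist"; returns a dict with "img" (384x512x3 uint8, red, green, blue), "camera_matrix" (3x3 intrinsics, pixels), "xyz" and "attitude" of the camera in the world. Camera axes: x right, y down, z forward; pixel columns grow to the right and rows downward; lengths in m; the calibration is good to about 2 mm. A picture is of the moment at which its call begins. There is no depth.
- robot.sign_off(): hands the job in; it is judged then, once.
The state is a dict: "time_s": time; "joint_pos": joint angles; "qvel": joint speeds; "joint_torque": joint torques, N m; "ee_pos": TCP position; "tcp_rot": TCP orientation; "contact_force": force on the tool from outside, world axes, zero at the start; "torque": the same for the moment, N m; "finger_gap": opening from 0.0 (shut) to 1.0 (fully open); "grasp_force": force on a finger pad.
Only numpy, scipy, OpenCV 4.12 (cv2) and the standard library are available. Lean on these libraries where they do the work, as an engineer would, in place of code of your own. Each camera call takes 0.05 s, during which the arm holds its last target. There are 200 camera calls.

## Working session

There is one attempt and no reset: what is moved stays moved. The work goes in short steps, Python scripts to look and compute and a tool call to move; the robot and the scene stay as the last step left them, time stands still between calls to the robot, and variables do not carry over. Pictures are saved under pics/ and viewed, at most 10 in all, crops included, and the job is handed in when it is done.

Besides the shell and the picture viewer there is one more tool, called after "Call:" by a JSON object that holds its "op" and its "data", one argument or row to a line. move_arm: Moves the arm, as the interface text tells. Its arguments: {"type":"object","properties":{"steps":{"type":"array"},"grip_force":{"type":"number"}},"required":["steps"]}

```bash
mkdir -p pics
cat > h.py <<'E'
import numpy as np, cv2
from scipy.spatial.transform import Rotation as R
from plant import sensors, vision, robot
def rot(a):
    a=np.array(a,float)
    return a if a.shape==(3,3) else (R.from_rotvec(a).as_matrix() if a.shape==(3,) else R.from_quat(a).as_matrix())
def ray(c,u,v):
    d=rot(c['attitude'])@np.linalg.inv(c['camera_matrix'])@[u,v,1.]
    return np.array(c['xyz'],float),d
def onz(c,u,v,z):
    p,d=ray(c,u,v); return p+d*(z-p[2])/d[2]
def proj(c,P):
    q=np.array(c['camera_matrix'])@(rot(c['attitude']).T@(np.array(P)-c['xyz'])); return q[:2]/q[2]
def save(c,n): cv2.imwrite(f'pics/{n}.png',c['img'][:,:,::-1])
E
python3 - <<'E'
from h import *
cs=[vision.capture(n) for n in("top","scene","wrist")]
for c,n in zip(cs,"tsw"): save(c,n); print(c['xyz'],c['attitude'],c['camera_matrix'])
print(sensors.get_obs())
E
```

```text
[0.30683757 0.00557798 1.17738057] [-2.16016874  2.03870411 -0.2252014 ] [[469.98937228   0.         254.14594679]
 [  0.         469.98937228 188.1629234 ]
 [  0.           0.           1.        ]]
[ 1.09943091 -0.03596611  0.82519388] [-1.95823047 -1.71244888  0.59035339] [[371.39600672   0.         250.72778346]
 [  0.         371.39600672 185.99338102]
 [  0.           0.           1.        ]]
[0.03777309 0.5285929  0.37348631] [2.25472606 1.79797811 0.28274534] [[272.07154194   0.         257.95001087]
 [  0.         272.07154194 190.45838956]
 [  0.           0.           1.        ]]
{'time_s': 0.15, 'joint_pos': array([ 1.20869460e+00,  2.91151964e-01, -1.53887024e-01,  1.12669887e+00,
       -1.50228200e-05,  1.43147652e+00]), 'qvel': array([-0.0007618 , -0.00062925,  0.00318856,  0.00113451, -0.000488  ,
        0.0007502 ]), 'joint_torque': array([ 9.90857297e-04, -5.37369418e+01,  3.31522250e+01,  1.14299631e-02,
       -1.36046651e-04,  7.40377317e-06]), 'ee_pos': array([0.11589964, 0.5117405 , 0.23088827]), 'tcp_rot': array([-3.49197380e-01, -3.12190444e+00,  1.43846452e-03]), 'contact_force': array([-0.29072021, -0.08813517,  0.49928608]), 'torque': array([-0.03141611, -0.01588145, -0.05759687]), 'grasp_force': 0.0, 'finger_gap': 0.9981987072702986}
```

View pics/t.png

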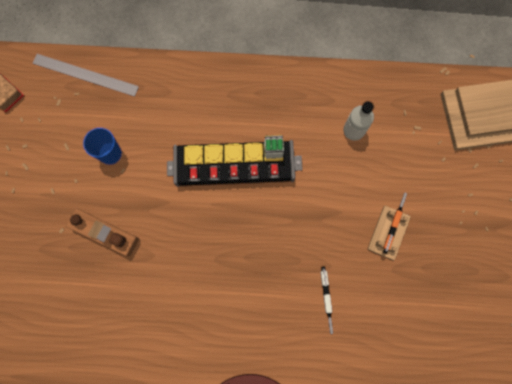

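View pics/s.png

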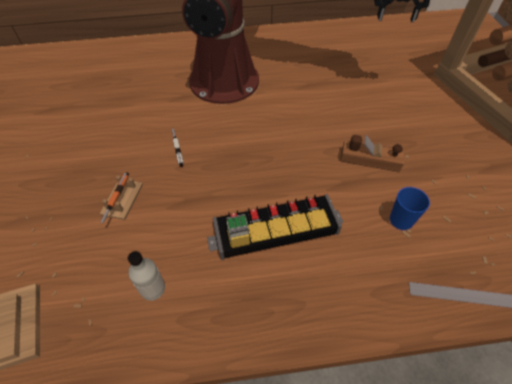

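The top view shows the charger block at (274,148), at the strip's right end. The rocker in front of it is at (274,171), and the other four are at columns 193, 214, 234 and 254. The orange marker is in its rest at (395,228) with its nose toward (404,195). The white look-alike lies at (327,300) and stays alone. Next I confirm this in a crop and measure.

Run:
```python
from h import *
c=vision.capture("top");im=c['img'];hsv=cv2.cvtColor(im,cv2.COLOR_RGB2HSV)
def blobs(m,box,mn=8):
    z=np.zeros_like(m);x0,y0,x1,y1=box;z[y0:y1,x0:x1]=m[y0:y1,x0:x1]
    n,l,s,ce=cv2.connectedComponentsWithStats(z);return [(ce[i],s[i]) for i in range(1,n) if s[i,4]>=mn],l
red=cv2.inRange(hsv,(0,170,100),(6,255,255))|cv2.inRange(hsv,(172,170,100),(180,255,255))
b,_=blobs(red,(165,155,305,195))
for ce,s in b: print('red',ce,s,onz(c,*ce,.0505))
wht=cv2.inRange(hsv,(0,0,170),(180,60,255)); 
b,_=blobs(wht,(180,160,290,185),1)
for ce,s in b: print('wht',ce,s[4],onz(c,*ce,.056))
blk=cv2.inRange(hsv,(0,0,0),(180,255,45)); b,l=blobs(blk,(165,130,310,200),300)
pts=np.argwhere((cv2.inRange(hsv,(0,0,0),(180,255,45))>0)[130:200,165:310])[:,::-1]+[165,130]
r=cv2.minAreaRect(pts.astype(np.float32));print('strip',r,[onz(c,*p,.044) for p in cv2.boxPoints(r)])
org=cv2.inRange(hsv,(3,190,190),(14,255,255)); b,l=blobs(org,(360,180,420,270),15)
for ce,s in b: print('org',ce,s,onz(c,*ce,.045))
for n,x in(('cup',(120,160)),('glue',(350,135))): print(n,onz(c,*x,0))
a=cv2.resize(im[125:200,160:310],None,fx=5,fy=5,interpolation=cv2.INTER_CUBIC)
d=cv2.resize(im[185:270,355:425],None,fx=5,fy=5,interpolation=cv2.INTER_CUBIC)
o=np.zeros((600,800,3),np.uint8);a=cv2.resize(a,(440,220));o[:220,:440]=a;o[:425,445:795]=d
cv2.imwrite('pics/crop.png',o[:430,:,::-1])
```

```text
red [273.93181818 168.27272727] [271 165   7   9  44] [ 0.61415067 -0.02349803  0.0505    ]
red [233.64705882 169.73529412] [231 167   6   8  34] [0.60465631 0.07606195 0.0505    ]
red [254.03125 168.90625] [251 166   6   9  32] [0.60968726 0.02571088 0.0505    ]
red [193.05882353 172.23529412] [190 169   7   9  51] [0.59248078 0.17603696 0.0505    ]
red [213.125      171.20833333] [210 168   7   9  48] [0.59796299 0.12659539 0.0505    ]
strip ((233.34201049804688, 163.56259155273438), (39.19851303100586, 114.06974792480469), 87.83892059326172) [array([0.65944648, 0.22690259, 0.044     ]), array([ 0.68732643, -0.05982647,  0.044     ]), array([ 0.58573634, -0.06770798,  0.044     ]), array([0.55854237, 0.21362478, 0.044     ])]
cup [0.6271518  0.37658317 0.        ]
glue [ 0.73006885 -0.22042528  0.        ]
```

View pics/crop.png

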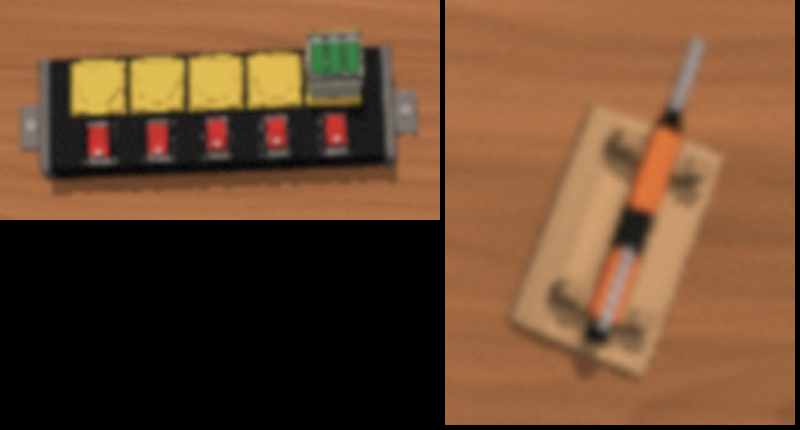

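The crop shows the charger rocker as the rightmost one, at crop (336,132), directly in front of the green/white block, so that is the target. The marker's tip is at crop (697,40) and its tail at (593,345). The rest's corners are at (595,105), (722,155), (640,375) and (510,322).

Run:
```python
from h import *
c=vision.capture("top")
g=lambda x,y,z:onz(c,355+(x-445)/5-.4,185+y/5-.4,z)
t=g(697,40,.043);e=g(593,345,.043);print(t,e,np.linalg.norm(t-e),np.degrees(np.arctan2(*(t-e)[1::-1])))
co=[g(*p,.012) for p in((595,105),(722,155),(640,375),(510,322))]
print(np.mean(co,0),np.linalg.norm(co[1]-co[0]),np.linalg.norm(co[2]-co[1]),np.degrees(np.arctan2(*(co[1]-co[2])[1::-1])),np.degrees(np.arctan2(*(co[0]-co[3])[1::-1])))
print('mid',t+(e-t)*.625)
s=sensors.get_obs();print(R.from_rotvec(s['tcp_rot']).as_matrix())
```

```text
[ 0.57272464 -0.34957836  0.043     ] [ 0.41987297 -0.29794782  0.043     ] 0.1613361288820307 -18.664042629056823
[ 0.47663588 -0.3183154   0.012     ] 0.0671295382333272 0.11950824312458054 -20.48007769447174 -20.722618078066514
mid [ 0.47719234 -0.31730927  0.043     ]
[[-9.75286798e-01  2.20942573e-01 -2.04097585e-04]
 [ 2.20942657e-01  9.75286622e-01 -5.88646174e-04]
 [ 6.89966436e-05 -6.19192704e-04 -9.99999806e-01]]
```

Call:
{"op": "move_arm", "data": {
  "steps": [
    [[-28.5,-24.5,0],[0,0,0],0],
    [[-28.5,-24.5,0],[0,0,0],0],
    [[-28.5,-24.5,0],[0,0,0],0],
    [[-28.5,-24.5,0],[0,0,0],0],
    [[-28.5,-24.5,0],[0,0,0],0],
    [[-28.5,-24.5,0],[0,0,0],0],
    [[-28.5,-24.5,0],[0,0,0],0],
    [[-28.5,-24.5,0],[0,0,0],0],
    [[-28.5,-24.5,0],[0,0,0],0],
    [[-28.5,-24.5,0],[0,0,0],0],
    [[-28.5,-24.5,0],[0,0,0],0],
    [[-28.5,-24.5,0],[0,0,0],0],
    [[-28.5,-24.5,0],[0,0,0],0],
    [[-28.5,-24.5,0],[0,0,0],0],
    [[-28.5,-24.5,0],[0,0,0],0],
    [[-28.5,-24.5,0],[0,0,0],0],
    [[-28.5,-24.5,0],[0,0,0],0],
    [[0,0,0],[0,0,0],0]
  ],
  "grip_force": 90
}}

```text
time_s: 1.75
ee_pos: [0.5001, -0.0061, 0.231]
tcp_rot: [0.355, 3.119, -0.003]
contact_force: [-1.6, -0.5, -0.8]
finger_gap: 0.999
grasp_force: 0.0
```

Run:
```python
from h import *
c=vision.capture("wrist");save(c,"w1");np.save('w1.npy',c,allow_pickle=True)
s=sensors.get_obs();print(s['ee_pos'],s['tcp_rot'],s['joint_pos'],s['time_s'],c['xyz'])
```

```text
[ 0.49804522 -0.00387847  0.23082505] [ 3.55206181e-01  3.12125124e+00 -6.40042234e-04] [-1.54420296e-01  2.39788577e-01 -2.23854213e-01  1.10694227e+00
 -3.99144052e-04  7.22096467e-02] 1.8 [0.42167924 0.01126568 0.37346078]
```

View pics/w1.png

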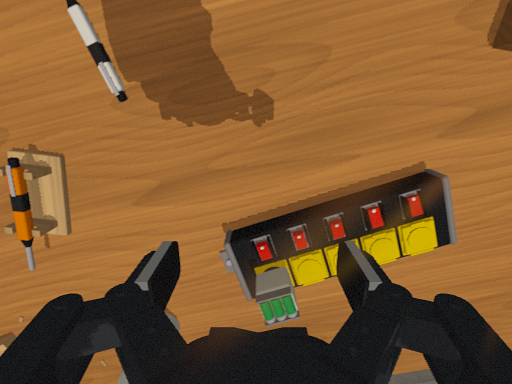

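The wrist view shows all five rockers. The charger's is the leftmost, at (263,249), in front of the white block with green cells at (277,290). The marker is in its rest on the left, from its tip at (31,268) to its tail at (13,160).

```bash
cat > meas.py <<'E'
from h import *
def hs(c): return cv2.cvtColor(c['img'],cv2.COLOR_RGB2HSV)
def rockers(c,z=.0515):
    h=hs(c);red=cv2.inRange(h,(0,170,80),(5,255,255))|cv2.inRange(h,(172,170,80),(180,255,255))
    n,l,s,ce=cv2.connectedComponentsWithStats(cv2.morphologyEx(red,cv2.MORPH_CLOSE,np.ones((5,5))))
    return [(ce[i].round(1),s[i],onz(c,*ce[i],z)) for i in range(1,n) if s[i,4]>60]
E
python3 - <<'E'
from meas import *
c=np.load('w1.npy',allow_pickle=True).item();h=hs(c)
for r in rockers(c): print(*r)
w=cv2.inRange(h,(0,0,170),(180,80,255));w[:190]=0;w[262:]=0;w[:,:240]=0;w[:,430:]=0
n,l,s,ce=cv2.connectedComponentsWithStats(w)
for i in range(1,n):
    if 3<s[i,4]<60: print('dot',ce[i],s[i,4],onz(c,*ce[i],.057))
o=cv2.inRange(h,(8,200,150),(18,255,255));o[:,60:]=0;o[:150]=0;o[280:]=0
n,l,s,ce=cv2.connectedComponentsWithStats(o)
for i in range(1,n):
    if s[i,4]>20: print('or',ce[i],s[i],onz(c,*ce[i],.048))
t=onz(c,31,268,.043);e=onz(c,13,160,.043);print(t,e,np.linalg.norm(t-e),np.degrees(np.arctan2(*(t-e)[1::-1])),t+(e-t)*.625)
E
```

```text
[414.6 205.2] [406 195  18  22 203] [0.58780908 0.17612394 0.0515    ]
[375.1 216.9] [368 207  15  22 251] [0.59264873 0.1258531  0.0515    ]
[337.3 229.9] [331 220  13  19 171] [0.60012278 0.07601951 0.0515    ]
[299.5 239.3] [293 230  14  20 184] [0.60242529 0.02544703 0.0515    ]
[263.5 250.2] [256 241  17  19 216] [ 0.60755489 -0.02451736  0.0515    ]
dot [413. 199.] 9 [0.57626907 0.17184872 0.057     ]
dot [373.54545455 210.63636364] 11 [0.58078599 0.12284789 0.057     ]
dot [336.  225.5] 6 [0.59046254 0.07415365 0.057     ]
dot [298.71428571 236.57142857] 7 [0.59517641 0.02493482 0.057     ]
dot [262.  247.5] 6 [ 0.59998852 -0.02491386  0.057     ]
or [ 16.13924051 180.98101266] [ 11 168  11  27 158] [ 0.44467411 -0.30321436  0.048     ]
or [ 20.83233533 225.27844311] [ 13 211  17  30 334] [ 0.5012261  -0.32715242  0.048     ]
[ 0.56598892 -0.35074095  0.043     ] [ 0.41962614 -0.2985029   0.043     ] 0.15540552144860673 -19.64189105530316 [ 0.47451218 -0.31809217  0.043     ]
```

Call:
{"op": "move_arm", "data": {
  "steps": [
    [[-5,-31,5],[0,0,0],0],
    [[-5,-31,5],[0,0,0],0],
    [[-5,-31,5],[0,0,0],0],
    [[-5,-31,5],[0,0,0],0],
    [[-5,-31,15],[0,0,0],0],
    [[-5,-31,15],[0,0,0],0],
    [[-5,-31,15],[0,0,0],0],
    [[-5,-31,15],[0,0,0],0],
    [[-5,-31,10],[0,0,0],0],
    [[-5,-31,10],[0,0,0],0],
    [[0,0,0],[0,0,0.117],0],
    [[0,0,0],[0,0,0],0],
    [[0,0,0],[0,0,0],0]
  ]
}}

```text
time_s: 2.88
ee_pos: [0.4765, -0.3137, 0.1312]
tcp_rot: [-0.527, -3.096, -0.001]
contact_force: [0.3, -0.0, -0.1]
finger_gap: 0.997
grasp_force: 0.0
```

Run:
```python
from meas import *
c=vision.capture("wrist");save(c,"w2");np.save('w2.npy',c,allow_pickle=True)
s=sensors.get_obs();print(s['ee_pos'],s['tcp_rot'],s['joint_pos'],s['time_s'],c['xyz'])
print(proj(c,[.4765,-.3178,.043]),proj(c,s['ee_pos']))
```

```text
[ 0.47683063 -0.31343095  0.1315133 ] [-5.24921161e-01 -3.09725643e+00 -8.17227223e-04] [-7.09816037e-01  4.48788656e-01 -1.91413071e-01  9.31008058e-01
  3.58383833e-04 -3.74047839e-01] 2.9333 [ 0.400962   -0.28837538  0.27394499]
[254.60238462 197.50678569] [260.25986042 245.49884607]
```

View pics/w2.png

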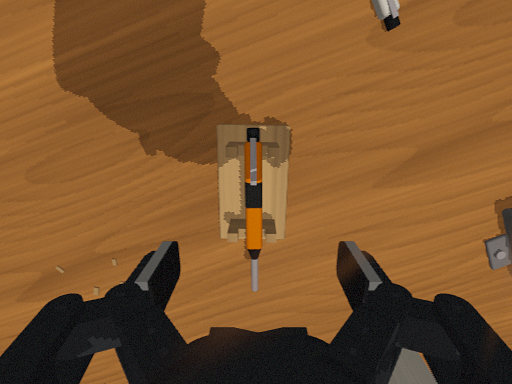

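The marker is centred between the fingers, with its tip at (255,290), tail at (253,129) and the black band near (254,196). The yaw looks right.

Run:
```python
from meas import *
c=np.load('w2.npy',allow_pickle=True).item()
t=onz(c,255,291,.043);e=onz(c,253,129,.043);d=(t-e)/np.linalg.norm(t-e);m=t-.1*d
print(t,e,np.linalg.norm(t-e),np.degrees(np.arctan2(d[1],d[0])),m,e+.06*d)
h=hs(c);o=cv2.inRange(h,(8,200,150),(18,255,255));o[:130]=0;o[260:]=0;o[:,:235]=0;o[:,275:]=0
y,x=np.nonzero(o[205:248]);y+=205;print(x.mean(),y.mean(),y.max(),onz(c,x.mean(),y.mean(),.05))
p=np.array([-.3,0,0]);s=sensors.get_obs();Rm=rot(s['tcp_rot'])
print('axis',np.degrees(np.arctan2(-Rm[1,0],-Rm[0,0])),'shift tool mm',Rm.T@(m-s['ee_pos'])*1000)
```

```text
[ 0.57106437 -0.35109471  0.043     ] [ 0.41923071 -0.29879171  0.043     ] 0.1605897388940762 -19.00758219663509 [ 0.47651683 -0.31852538  0.043     ] [ 0.47595924 -0.31833331  0.043     ]
253.6875 227.3125 247 [ 0.50082619 -0.3272776   0.05      ]
axis -19.238101372373 shift tool mm [-1.40477879 -4.9562439  88.51055736]
```

Call:
{"op": "move_arm", "data": {
  "steps": [
    [[-5,-5,18],[0,0,0],0],
    [[0,0,25],[0,0,0],0],
    [[0,0,25],[0,0,0],0],
    [[0,0,20],[0,0,0],0],
    [[0,0,14],[0,0,0],0],
    [[0,0,6],[0,0,0],0],
    [[0,0,0],[0,0,0],0],
    [[0,0,0],[0,0,0],255],
    [[0,0,0],[0,0,0],255],
    [[0,0,0],[0,0,0],255],
    [[0,0,0],[0,0,0],255],
    [[0,0,0],[0,0,0],255],
    [[0,0,0],[0,0,0],255],
    [[0,0,0],[0,0,0],255],
    [[0,0,0],[0,0,0],255],
    [[0,0,0],[0,0,0],255]
  ],
  "grip_force": 90
}}

```text
time_s: 4.27
ee_pos: [0.48, -0.3213, 0.024]
tcp_rot: [0.531, 3.096, -0.001]
contact_force: [-1.1, 0.7, 6.4]
finger_gap: 0.159
grasp_force: 88.0
```

Call:
{"op": "move_arm", "data": {
  "steps": [
    [[0,0,-10],[0,0,0],255],
    [[0,0,-20],[0,0,0],255],
    [[0,0,-30],[0,0,0],255],
    [[0,0,-30],[0,0,0],255],
    [[0,0,-30],[0,0,0],255],
    [[0,0,-30],[0,0,0],255],
    [[6.7,28,0],[0,0,0],255],
    [[6.7,28,0],[0,0,0],255],
    [[6.7,28,0],[0,0,0],255],
    [[6.7,28,0],[0,0,0],255],
    [[6.7,28,0],[0,0,0],255],
    [[6.7,28,0],[0,0,0],255],
    [[6.7,28,0],[0,0,0],255],
    [[6.7,28,0],[0,0,0],255],
    [[6.7,28,0],[0,0,0],255],
    [[6.7,28,0],[0,0,0],255]
  ]
}}

```text
time_s: 5.6
ee_pos: [0.5099, -0.0333, 0.174]
tcp_rot: [0.531, 3.096, -0.0]
contact_force: [0.8, -0.2, -0.7]
finger_gap: 0.155
grasp_force: 87.8
```

Call:
{"op": "move_arm", "data": {
  "steps": [
    [[0,0,0],[0,0,-0.111],255],
    [[0,0,0],[0,0,-0.111],255],
    [[0,0,0],[0,0,-0.111],255],
    [[0,0,0],[0,0,-0.111],255],
    [[0,0,0],[0,0.122,0],255],
    [[0,0,0],[0,0.122,0],255],
    [[0,0,0],[0,0.122,0],255],
    [[0,0,0],[0,0.122,0],255],
    [[0,0,0],[0,0.122,0],255],
    [[0,0,0],[0,0,0],255],
    [[0,0,0],[0,0,0],255]
  ]
}}

```text
time_s: 6.52
ee_pos: [0.51, -0.0344, 0.169]
tcp_rot: [0.133, -2.523, 0.04]
contact_force: [0.0, 0.5, -0.1]
finger_gap: 0.157
grasp_force: 87.9
```

Run:
```python
from meas import *
c=vision.capture("wrist");np.save('w3.npy',c,allow_pickle=True)
t=vision.capture("scene");np.save('s3.npy',t,allow_pickle=True)
s=sensors.get_obs();Rm=rot(s['tcp_rot']);print(s['ee_pos'],Rm.round(4).tolist(),s['joint_pos'],s['time_s'],s['finger_gap'])
print(proj(t,s['ee_pos']+Rm@[-.0958,0,-.019]),proj(c,[.6,-.025,.057]), proj(c,s['ee_pos']+Rm@[-.0958,0,-.019]))
a=c['img'];b=cv2.resize(t['img'][130:260,170:300],(500,500),interpolation=cv2.INTER_CUBIC)
o=np.zeros((384,760,3),np.uint8);o[:,:384]=a[:,64:448];o[:375,385:]=cv2.resize(b,(375,375))
cv2.imwrite('pics/w3.png',o[:,:,::-1])
```

```text
[ 0.51012936 -0.03472424  0.17439734] [[-0.8173, -0.104, -0.5667], [-0.0853, 0.9946, -0.0596], [0.5699, -0.0004, -0.8217]] [-0.12746051  0.83987134  0.43027212  1.75486039 -0.131543   -0.19126119] 6.6167 0.1551465429510538
[231.39449097 194.82680079] [258.17924636 363.35604301] [258.06454282 401.61363817]
```

View pics/w3.png

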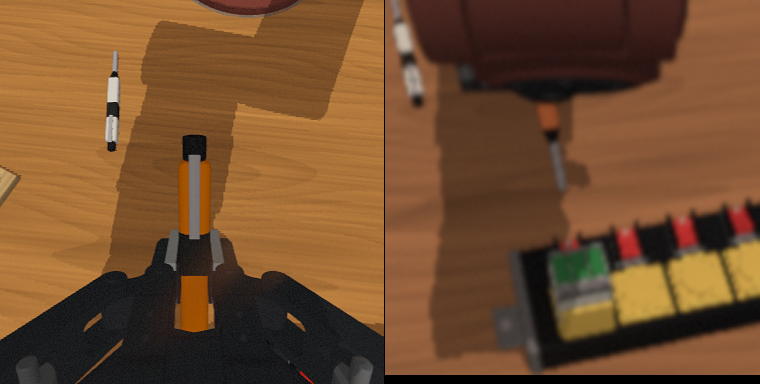

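The marker is held squarely. Its tip appears at scene pixel (231.4,195.2) against a prediction of (231.4,194.8), so the tip model holds. It is above the press point to within 1 mm, so I lower it.

Call:
{"op": "move_arm", "data": {
  "steps": [
    [[-9.7,0,14],[0,0,0],255],
    [[-9.7,0,14],[0,0,0],255],
    [[-9.7,0,14],[0,0,0],255],
    [[-9.7,0,14],[0,0,0],255],
    [[0,0,0],[0,0,0],255],
    [[0,0,0],[0,0,0],255]
  ]
}}

```text
time_s: 7.12
ee_pos: [0.5097, -0.0349, 0.1086]
tcp_rot: [0.131, -2.534, 0.042]
contact_force: [0.6, -0.0, 0.5]
finger_gap: 0.157
grasp_force: 87.9
```

Call:
{"op": "move_arm", "data": {
  "steps": [
    [[-1.14,0,1.64],[0,0,0],255],
    [[-1.14,0,1.64],[0,0,0],255],
    [[-1.14,0,1.64],[0,0,0],255],
    [[0,0,0],[0,0,0],255],
    [[0,0,0],[0,0,0],255]
  ]
}}

```text
time_s: 7.53
ee_pos: [0.5097, -0.0347, 0.0993]
tcp_rot: [0.132, -2.529, 0.042]
contact_force: [-0.2, 0.0, 0.1]
finger_gap: 0.153
grasp_force: 87.9
```

Run:
```python
from meas import *
s=sensors.get_obs();Rm=rot(s['tcp_rot']);p=s['ee_pos']+Rm@[-.0958,0,-.019];print(s['ee_pos'],p,s['contact_force'],s['torque'])
t=vision.capture("scene");print(proj(t,p))
h=vision.capture("top");a=cv2.resize(t['img'][170:260,190:310],(400,300),interpolation=cv2.INTER_CUBIC)
b=cv2.resize(h['img'][125:200,200:300],(400,300),interpolation=cv2.INTER_CUBIC)
cv2.imwrite('pics/p1.png',np.hstack([a,b])[:,:,::-1])
```

```text
[ 0.50972348 -0.03473548  0.09932327] [ 0.59865329 -0.02543524  0.06003417] [-0.17913254  0.04830346  0.05724652] [ 0.114979   -0.6719614  -0.02673574]
[233.07220658 212.61398828]
```

View pics/p1.png

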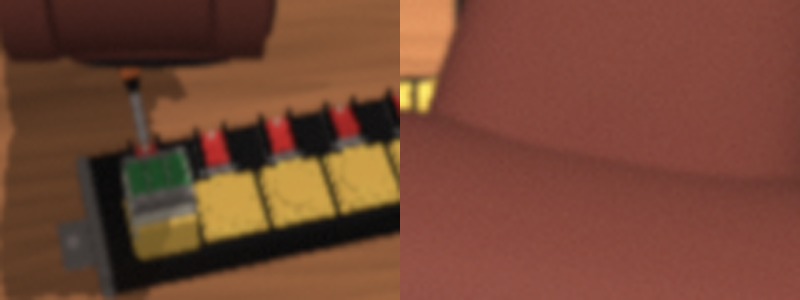

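The left half shows the nose between the charger outlet's guard bars at about (145,148), just above its red rocker. The right half is blocked by the arm. I press on.

Call:
{"op": "move_arm", "data": {
  "steps": [
    [[-0.57,0,0.82],[0,0,0],255],
    [[-0.57,0,0.82],[0,0,0],255],
    [[-0.57,0,0.82],[0,0,0],255],
    [[0,0,0],[0,0,0],255]
  ]
}}

```text
time_s: 7.97
ee_pos: [0.5093, -0.0347, 0.0962]
tcp_rot: [0.132, -2.528, 0.042]
contact_force: [-1.3, -0.3, 1.9]
finger_gap: 0.164
grasp_force: 88.1
```

Call:
{"op": "move_arm", "data": {
  "steps": [
    [[-0.57,0,0.82],[0,0,0],255],
    [[-0.57,0,0.82],[0,0,0],255],
    [[0,0,0],[0,0,0],255]
  ]
}}

```text
time_s: 8.22
ee_pos: [0.5089, -0.0347, 0.094]
tcp_rot: [0.132, -2.527, 0.041]
contact_force: [-2.6, -2.0, 0.4]
finger_gap: 0.16
grasp_force: 87.8
```

Call:
{"op": "move_arm", "data": {
  "steps": [
    [[-0.57,0,0.82],[0,0,0],255],
    [[-0.57,0,0.82],[0,0,0],255],
    [[0,0,0],[0,0,0],255]
  ]
}}

```text
time_s: 8.47
ee_pos: [0.5095, -0.0347, 0.0924]
tcp_rot: [0.132, -2.528, 0.042]
contact_force: [-4.7, -0.0, 5.8]
finger_gap: 0.154
grasp_force: 88.3
```

The force rose, dropped, then bottomed out, which suggests a snap. I retreat straight up, level the hand and look.

Call:
{"op": "move_arm", "data": {
  "steps": [
    [[2.85,0,-4.1],[0,0,0],255],
    [[9.7,0,-14],[0,0,0],255],
    [[9.7,0,-14],[0,0,0],255],
    [[9.7,0,-14],[0,0,0],255],
    [[9.7,0,-14],[0,0,0],255],
    [[9.7,0,-14],[0,0,0],255],
    [[0,0,0],[0,-0.122,0],255],
    [[0,0,0],[0,-0.122,0],255],
    [[0,0,0],[0,-0.122,0],255],
    [[0,0,0],[0,-0.122,0],255],
    [[0,0,0],[0,-0.122,0],255],
    [[25,-30,0],[0,0,0],255],
    [[25,-30,0],[0,0,0],255],
    [[25,-30,0],[0,0,0],255],
    [[0,0,0],[0,0,0],255],
    [[0,0,0],[0,0,0],255]
  ]
}}

```text
time_s: 9.8
ee_pos: [0.4446, -0.1337, 0.183]
tcp_rot: [-0.158, 3.136, -0.001]
contact_force: [1.0, -0.1, 0.7]
finger_gap: 0.156
grasp_force: 88.0
```

Run:
```python
from meas import *
c=vision.capture("wrist");np.save('w4.npy',c,allow_pickle=True)
s=sensors.get_obs();Rm=rot(s['tcp_rot']);print(s['ee_pos'],Rm.round(4).tolist(),s['time_s'],s['finger_gap'],s['contact_force'])
p=proj(c,[.6,.05,.05]);print(p)
for r in rockers(c): print(*r)
h=vision.capture("top")
a=cv2.resize(c['img'],(400,300),interpolation=cv2.INTER_AREA)
x,y=[int(v) for v in p];y0=min(max(0,y-60),384-120);x0=min(max(0,x-130),512-240)
b=cv2.resize(c['img'][y0:y0+120,x0:x0+240],(800,400),interpolation=cv2.INTER_CUBIC)
o=np.zeros((600,800,3),np.uint8);o[:400]=b;o[400:,:267]=cv2.resize(a,(267,200));o[400:,270:537]=cv2.resize(h['img'][125:200,180:280],(267,200))
cv2.imwrite('pics/p2.png',o[:,:,::-1])
```

```text
[ 0.44519199 -0.13273083  0.18291966] [[-0.9948, -0.1021, 0.0018], [-0.1021, 0.9948, -0.0004], [-0.0017, -0.0006, -1.0]] 9.85 0.15482721397966293 [ 0.2575483   0.4552407  -0.61589661]
[392.22238307 314.78173613]
[455.7 316.5] [448 306  14  22 220] [0.5934971  0.12835307 0.0515    ]
[496.6 316.8] [489 306  14  22 205] [0.58889183 0.17936603 0.0515    ]
[416.6 312.1] [409 308  15  11 102] [0.59169609 0.07800196 0.0515    ]
```

View pics/p2.png

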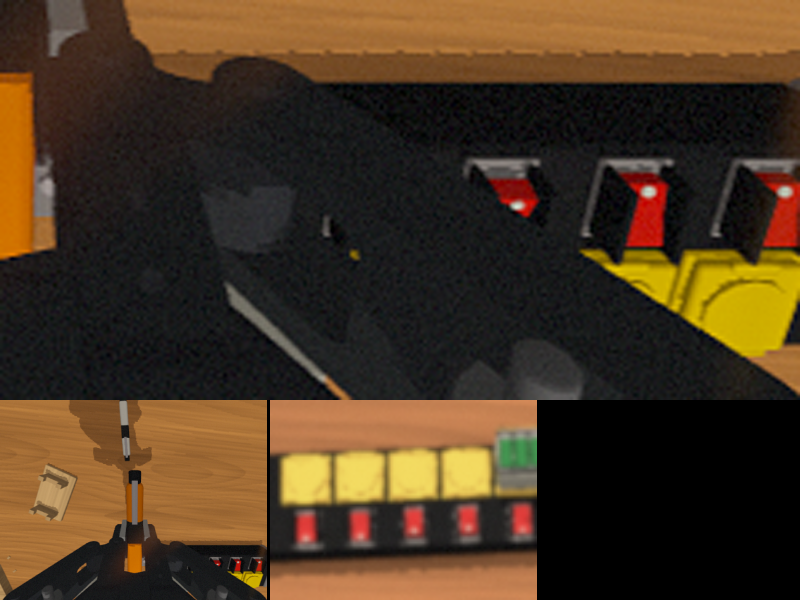

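The wrist view has the charger rocker hidden behind a finger; the other rockers look unchanged. I raise and tilt the hand a little on the way back to get a clear look.

Call:
{"op": "move_arm", "data": {
  "steps": [
    [[0,-15,-25],[0,0,0],255],
    [[0,-15,-25],[0,0,0],255],
    [[0,-15,-25],[0,0,0],255],
    [[0,-15,-25],[0,0,0],255],
    [[0,0,0],[0,-0.12,0],255],
    [[0,0,0],[0,-0.12,0],255],
    [[0,0,0],[0,-0.12,0],255],
    [[0,0,0],[0,0,0],255],
    [[0,0,0],[0,0,0],255]
  ]
}}

```text
time_s: 10.65
ee_pos: [0.4502, -0.1907, 0.2821]
tcp_rot: [-0.144, 2.779, 0.027]
contact_force: [0.4, 0.0, -0.0]
finger_gap: 0.156
grasp_force: 88.1
```

Run:
```python
from meas import *
c=vision.capture("wrist");np.save('w5.npy',c,allow_pickle=True)
s=sensors.get_obs();print(s['ee_pos'],s['tcp_rot'],s['time_s'],s['joint_pos'])
p=proj(c,[.6,.05,.05]);print(p, proj(c,[.6,-.025,.05]))
for r in rockers(c): print(*r)
x,y=[int(v) for v in p];y0=min(max(0,y-50),384-100);x0=min(max(0,x-130),512-200)
b=cv2.resize(c['img'][y0:y0+100,x0:x0+200],(800,400),interpolation=cv2.INTER_CUBIC)
cv2.imwrite('pics/p3.png',b[:,:,::-1])
```

```text
[ 0.45143914 -0.19148606  0.28291223] [-0.14561144  2.77883335  0.02536701] 10.7 [-0.72691129 -0.03397535 -0.46165351  0.89473457  0.2623393  -0.79868086]
[393.42601321 204.57741713] [349.37845054 201.12127504]
[440.7 205.9] [434 199  13  15 123] [0.59374924 0.12805255 0.0515    ]
[471.3 205.9] [465 199  13  15 116] [0.58856893 0.17859391 0.0515    ]
[348.8 206.8] [344 200  11  14 115] [ 0.61088361 -0.02286842  0.0515    ]
[379.7 205.9] [374 200  12  13 111] [0.60394824 0.02741529 0.0515    ]
```

View pics/p3.png

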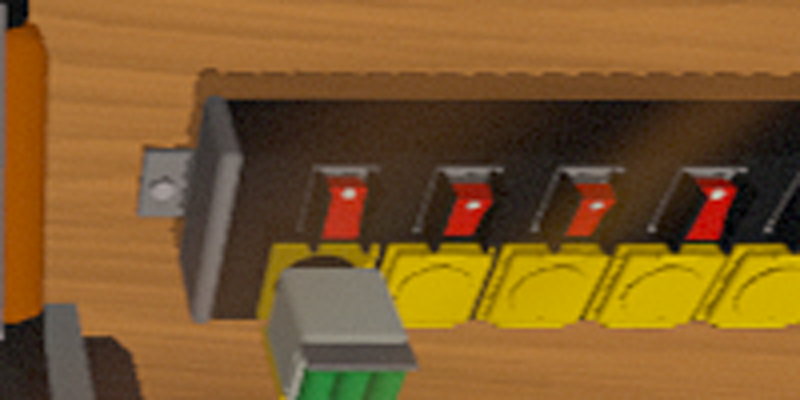

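The charger rocker, at crop (345,205), now shows its dot at the near edge like the "on" rocker at (712,208). The two at (468,205) and (590,205) are still off. The switch is on, so I take the marker back to its rest.

Call:
{"op": "move_arm", "data": {
  "steps": [
    [[0,0,0],[0,0.12,0],255],
    [[0,0,0],[0,0.12,0],255],
    [[0,0,0],[0,0.12,0],255],
    [[-3.1,-26.4,20],[0,0,0],255],
    [[-3.1,-26.4,30],[0,0,0],255],
    [[-3.1,-26.4,30],[0,0,0],255],
    [[-3.1,-26.4,30],[0,0,0],255],
    [[-3.1,-26.4,20],[0,0,0],255],
    [[0,0,0],[0,0,0.111],255],
    [[0,0,0],[0,0,0.111],255],
    [[0,0,0],[0,0,0.111],255],
    [[0,0,0],[0,0,0.111],255],
    [[0,0,0],[0,0,0],255],
    [[0,0,0],[0,0,0],255],
    [[0,0,0],[0,0,0],255],
    [[0,0,0],[0,0,0],255]
  ]
}}

```text
time_s: 12.03
ee_pos: [0.4808, -0.3212, 0.1523]
tcp_rot: [-0.526, -3.097, 0.001]
contact_force: [0.4, 0.3, -0.0]
finger_gap: 0.155
grasp_force: 88.1
```

Run:
```python
from meas import *
s=sensors.get_obs();Rm=rot(s['tcp_rot']);print(s['ee_pos'],Rm.round(4).tolist(),s['time_s'],s['contact_force'])
print(Rm.T@(np.array([.480,-.3213,.0245])-s['ee_pos'])*1000)
T=R.from_rotvec([.531,3.096,-.001]);print((R.from_matrix(Rm).inv()*T).as_rotvec())
```

```text
[ 0.48084505 -0.32123039  0.15230602] [[-0.944, 0.3301, -0.0002], [0.3301, 0.944, -0.0003], [0.0001, -0.0004, -1.0]] 12.0333 [ 0.40995655  0.32935637 -0.03902878]
[  0.76289881  -0.29913816 127.8062016 ]
[ 0.00020698 -0.00057921  0.00335394]
```

Call:
{"op": "move_arm", "data": {
  "steps": [
    [[0.8,0,25],[0,0,0],255],
    [[0,0,30],[0,0,0],255],
    [[0,0,30],[0,0,0],255],
    [[0,0,20],[0,0,0],255],
    [[0,0,10],[0,0,0],255],
    [[0,0,5],[0,0,0],255],
    [[0,0,3],[0,0,0],255],
    [[0,0,2],[0,0,0],255],
    [[0,0,1],[0,0,0],255],
    [[0,0,0.5],[0,0,0],255],
    [[0,0,0],[0,0,0],255],
    [[0,0,0],[0,0,0],255]
  ]
}}

```text
time_s: 13.03
ee_pos: [0.4797, -0.3214, 0.0264]
tcp_rot: [0.531, 3.096, -0.001]
contact_force: [1.0, 0.6, 0.3]
finger_gap: 0.16
grasp_force: 88.1
```

Call:
{"op": "move_arm", "data": {
  "steps": [
    [[0,0,0.7],[0,0,0],255],
    [[0,0,0.5],[0,0,0],255],
    [[0,0,0],[0,0,0],255],
    [[0,0,0],[0,0,0],255]
  ]
}}

```text
time_s: 13.37
ee_pos: [0.4794, -0.3211, 0.0247]
tcp_rot: [0.531, 3.096, -0.0]
contact_force: [0.8, -0.2, -0.1]
finger_gap: 0.153
grasp_force: 88.1
```

Call:
{"op": "move_arm", "data": {
  "steps": [
    [[0,0,0],[0,0,0],205],
    [[0,0,0],[0,0,0],195],
    [[0,0,0],[0,0,0],170],
    [[0,0,0],[0,0,0],120],
    [[0,0,0],[0,0,0],60],
    [[0,0,0],[0,0,0],0],
    [[0,0,0],[0,0,0],0],
    [[0,0,0],[0,0,0],0],
    [[0,0,-10],[0,0,0],0],
    [[0,0,-25],[0,0,0],0],
    [[0,0,-30],[0,0,0],0],
    [[0,0,-30],[0,0,0],0],
    [[0,0,-30],[0,0,0],0],
    [[0,0,0],[0,0,0],0],
    [[0,0,0],[0,0,0],0]
  ]
}}

```text
time_s: 14.62
ee_pos: [0.4805, -0.322, 0.1522]
tcp_rot: [0.53, 3.093, -0.004]
contact_force: [-0.4, 0.2, -0.8]
finger_gap: 1.003
grasp_force: 0.0
```

Run:
```python
from meas import *
c=vision.capture("wrist");t=vision.capture("scene");s=sensors.get_obs();print(s['ee_pos'],s['time_s'],s['finger_gap'],s['contact_force'])
a=cv2.resize(c['img'][90:290,170:350],(540,600),interpolation=cv2.INTER_CUBIC)
b=cv2.resize(t['img'][160:240,80:150],(260,297),interpolation=cv2.INTER_CUBIC)
o=np.zeros((600,800,3),np.uint8);o[:,:540]=a;o[:297,540:]=b;cv2.imwrite('pics/f.png',o[:,:,::-1])
```

```text
[ 0.47912406 -0.32082418  0.14951843] 14.7167 0.9998224550382919 [-0.59619233 -1.16897102  0.19056441]
```

View pics/f.png

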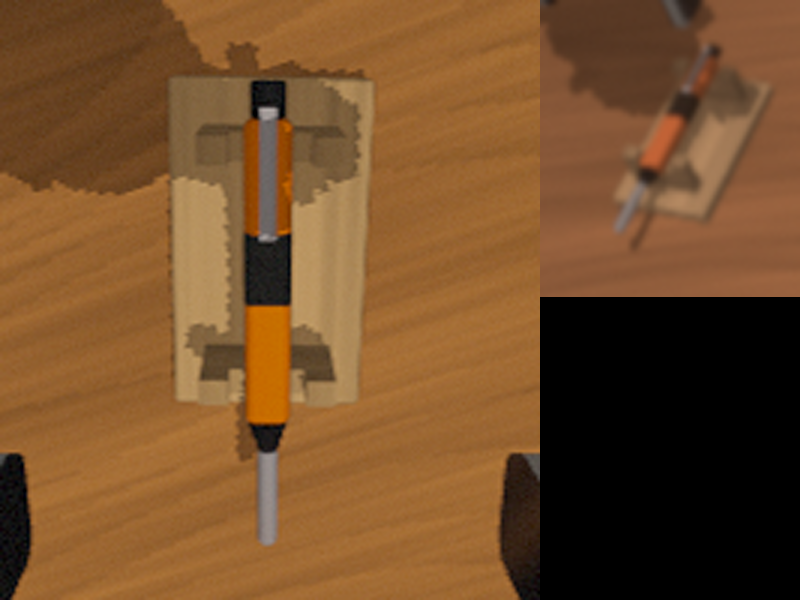

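The marker lies in both notches of its rest, with its tip at crop (267,540) and its tail at (268,90). The gripper is open and clear, so I hand the job in.

```bash
python3 -c "
from plant import robot
print(robot.sign_off())"
```

```text
the job is handed in; nothing more can be done
None
```

The charger's rocker is switched on, with the other rockers seen unchanged, and the marker is back in the notches of its rest, released; the job is handed in at about 15 s.

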